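# Throw the pawl over and wind the specimen wheel back to its stop

## Task

The toothed specimen wheel has been indexed too far. Lift its pawl out of the teeth and throw it right over backwards onto its rest, then turn the wheel backward (clockwise seen from above) by its black handle until the lug on its rim comes up against the stop pin. Leave the wheel there with the pawl still thrown back.

Things in the scene. Friction and masses are not known exactly. Their poses are not given: they have to be found in the camera images.
- indexer: Ratchet table fixed to the bench: white base, radius 108; wheel, radius 90, with 24 saw teeth on its rim, tops 37 high; mounts on it 42 high. Origin on the wheel's axis at bench level, z up, x parallel to the pawl from nose to hinge. Stop pin (12 across, 37 high) just outside the rim; hinge pin along y at x 60, y 82, z 55. The smaller smooth turntable has no teeth or pawl and is not in the job.
- pawl_grip (a point): Centre of the round steel grip disc at the pawl's nose end: 24 across, 14 thick, flat faces to the indexer's +y and -y; 63 to 70 above the bench while down, 60 from the hinge pin. It swings up and over the hinge in the indexer's x-z plane. Nothing else on the pawl near it is thicker than the disc, which can turn between two fingers holding its faces.
- pawl (a joint): Pawl angle, rad: 0 to 0.13 down in the teeth, growing as it lifts, 2.5 thrown right over on its rest block. About 140 g, held only by its weight: let go below 1.5 it drops back into the teeth, beyond 1.9 it falls onto its rest. While down, the wheel turns forward freely but is stopped from turning backward within one tooth (0.26 rad).
- handle (a point): Middle of the upright black cylindrical handle on the toothed wheel: 16 in diameter, top 82 above the bench, this point 64 above it, 58 from the wheel's axis. It turns with the wheel. With the wheel's lug against the stop pin it lies at x -50, y -29 in the indexer's frame, that is 150 degrees clockwise of +x.
- wheel (a joint): Wheel angle, rad: 0 with its rim lug against the stop pin (it goes no lower), growing as it turns forward, counter-clockwise seen from above; starts at 0.8 to 1.7. It stays where it is left; turning it takes about 3 N at the handle.

How it is judged:
On the way:
1. the pawl is lifted clear and thrown back on its rest before the wheel is turned (the handle still within 30 mm of its start) (value of joint pawl above 2.2 rad and distance of handle from where it was at the start of the episode below 0.03 m), for 0.1 s.
At the end, for the whole second after the job is handed in: The wheel is turned back to its stop (joint wheel below 0.17 rad, about 10 degrees) and at rest, and the pawl lies thrown back on its rest (joint pawl above 2.2 rad) (value of joint wheel below 0.17 rad and value of joint pawl above 2.2 rad and velocity of joint wheel between -0.05 and 0.05 rad/s); the robot touches nothing.
It also fails if it takes over 54 s, if anything falls off the work surface, if the arm or the gripper's body presses on something with over 40 N, if the wrist force passes 120 N, or if a joint passes its speed limit or range.

## Robot

A 7-joint arm with a two-finger parallel gripper is mounted at the origin on the work surface. World frame = base frame: x ahead of the robot, y to its left, z up, the work surface at z = 0. Lengths are in m, angles in rad, forces in N, time in s.
With the tool pointing down it reaches from about 0.4 to 0.9 m from the base axis. Payload 5.5 kg.
Tool frame: the origin (TCP) lies between the finger pads; the fingertips stand 17 mm ahead of it and the grasp point (between the pads) lies 2 mm behind it; z points along the fingers, y is the line along which they close (so a half turn about z gives the same grasp; the last joint's range is limited). The gripper opens to 92 mm and grips with 3 to 60 N. Pads are 19 mm wide; open, the fingers measure 130 mm over their backs; the gripper's body (75 mm by 190 mm) begins 47 mm behind the grasp point.
Start: joints at [-1.021, 0.501, -0.427, 1.55, 0.221, 1.138, -0.21], TCP at [0.184, 0.623, 0.244] pointing down, gripper open.
Joint ranges: [-2.88, 2.88], [-0.31, 2.03], [-1.54, 1.56], [0.2, 2.42], [-1.41, 4.55], [0.19, 2.02], [-2.57, 2.57]. Speed limits (rad/s): [2.57, 2.57, 3.14, 3.14, 3.14, 3.14, 3.14].

## Interface

Orientations are given as a rotation vector (axis times angle).
In Python, from bench import sense, capture, sign_off, recognise, trace gives the robot as it stands.
- The arm moves only by the tool carry_out, never from a script. Its arguments are lists of equal length, an entry for each row: "claw": the opening, from 0 (shut) to 1 (fully open); "dp": the shift along the tool's x, y, z in cm, a list of three; "rot": the turn, a rotation vector about the tool's x, y, z in rad, a list of three. In form: {"claw": [claw, ...], "dp": [[tx, ty, tz], ...], "rot": [[rx, ry, rz], ...]}. A call has 1 to 5 rows; each row shifts and turns the commanded pose from where the row before left it, along the tool's axes as they then stand; what a row does not reach is not made up. A row lasts 1/10 s, in which the tool goes at most 50 mm and 8.59 degrees, less where a joint would pass 70% of its speed; a pose out of reach is approached as far as the arm can. A call with a gripper value outside its range is refused whole. The fingers move at their own pace and stop on an object; "squeeze" is the grip in N (left out, the last holds). Time passes only in rows, so rows that do not move let the fingers close. It gives the time, the measured TCP pose, the force, the opening and the grip force at its end, in the units of the state.
- sense(): the state, without advancing time (a new reading comes with each control period).
- capture(name): name is "scene" or "top" or "wrist"; returns a dict with "image" (480x640x3 uint8, red, green, blue), "K" (3x3 intrinsics, pixels), "rvec" (rotation vector, rad) and "tvec" (3), from world to camera coordinates, as OpenCV has them; the wrist camera has in their place "hand_eye" (4x4, takes a point from camera to tool coordinates, whose origin is the TCP and whose axes are the flange's). Camera axes: x right, y down, z forward; pixel columns grow to the right and rows downward; lengths in m; the calibration is good to about 2 mm. A picture is of the moment at which its call begins: read the wrist's pose just before it. There is no depth.
- sign_off(): hands the job in; it is judged then, once.
Trained networks look in the newest picture that a camera, given by its name, has taken for a name from the list of things; names that differ only in an ending like _2 or _b are one class to them, and where a whole thing is asked for, a point or a joint stands for the part that bears it (a point fixed in the world has none). Each returns a list of dicts, best first, with "score" (0 to 1); they miss things now and then, are a little off and sometimes report something else, mostly with a low value. They report only what shows in the picture. A call takes as long as a camera call.
- recognise(name, camera): "point" ([column, row] in pixels, amid what is visible of it).
- trace(name, camera): "mask" (480x640 bool, what is visible of it) and "point" ([column, row] in pixels, amid what is visible of it).
The state is a dict: "time_s": time; "joint_positions": joint angles; "joint_vel": joint speeds; "joint_efforts": joint torques, N m; "position": TCP position; "orientation": TCP orientation; "wrist_force": force on the tool from outside, world axes, zero at the start; "moment": the same for the moment, N m; "opening": finger opening in m; "grasp_force": force on a finger pad.
Only numpy, scipy, OpenCV 4.12 (cv2) and the standard library are available. Lean on these libraries where they do the work, as an engineer would, in place of code of your own. Each camera call takes 0.05 s, during which the arm holds its last target. There are 200 camera calls.

## Working session

There is one attempt and no reset: what is moved stays moved. The work goes in short steps, Python scripts to look and compute and a tool call to move; the robot and the scene stay as the last step left them, time stands still between calls to the robot, and variables do not carry over. Pictures are saved under pics/ and viewed, at most 10 in all, crops included, and the job is handed in when it is done.

Besides the shell and the picture viewer there is one more tool, called after "Request:" as name(argument=value, ...) on one line, values as JSON. carry_out: Moves the arm, as the interface text tells. Its arguments: {"type":"object","properties":{"claw":{"type":"array","items":{"type":"number"}},"dp":{"type":"array","items":{"type":"array","items":{"type":"number"}}},"rot":{"type":"array","items":{"type":"array","items":{"type":"number"}}},"squeeze":{"type":"number"}},"required":["claw","dp","rot"]}

```bash
mkdir -p pics
cat > h.py <<'E'
import numpy as np, cv2, json
from scipy.spatial.transform import Rotation as R
from bench import *
def cam(c):
    d=capture(c); return d
def proj(d,P):
    return cv2.projectPoints(np.float64(P).reshape(-1,3),np.float64(d['rvec']),np.float64(d['tvec']),d['K'],None)[0].reshape(-1,2)
def ray(d,p,z):
    Rm=R.from_rotvec(np.ravel(d['rvec'])).as_matrix(); o=-Rm.T@np.ravel(d['tvec'])
    v=Rm.T@np.linalg.inv(d['K'])@np.array([p[0],p[1],1.]); return o+v*(z-o[2])/v[2]
def orv(d,p):
    Rm=R.from_rotvec(np.ravel(d['rvec'])).as_matrix(); o=-Rm.T@np.ravel(d['tvec'])
    v=Rm.T@np.linalg.inv(d['K'])@np.array([p[0],p[1],1.]); return o,v/np.linalg.norm(v)
def tri(rs):
    A=sum(np.eye(3)-np.outer(v,v) for o,v in rs); b=sum((np.eye(3)-np.outer(v,v))@o for o,v in rs)
    return np.linalg.solve(A,b)
def save(d,n): cv2.imwrite('pics/'+n,d['image'][:,:,::-1])
E
python3 - <<'E'
from h import *
np.set_printoptions(precision=4,suppress=True)
s=sense(); print(s)
for c in ['scene','top']:
    d=cam(c); save(d,c+'.png'); 
    Rm=R.from_rotvec(np.ravel(d['rvec'])).as_matrix(); print(c,d['K'].tolist(),-Rm.T@np.ravel(d['tvec']))
    for n,z in [('indexer',.04),('pawl_grip',.067),('handle',.064),('pawl',.06),('wheel',.037)]:
        for r in recognise(n,c)[:3]: print(n,r['score'],r['point'],ray(d,r['point'],z))
E
```

```text
{'time_s': 0.0, 'joint_positions': array([-1.0208,  0.5018, -0.4268,  1.5515,  0.2208,  1.1383, -0.2103]), 'joint_vel': array([-0.0002,  0.0003,  0.0004,  0.0003, -0.0004,  0.0009,  0.0014]), 'joint_efforts': array([ -0.    , -56.661 ,  -5.8165, -27.9107,  -0.0686,   0.0308,
         0.0002]), 'position': array([0.1838, 0.6228, 0.2427]), 'orientation': array([-0.4489, -3.109 ,  0.003 ]), 'wrist_force': array([-0.0327, -0.1634,  0.2786]), 'moment': array([-0.0057,  0.004 ,  0.0301]), 'grasp_force': 0.0, 'opening': 0.09177214358921156}
scene [[488.8107769256144, 0.0, 319.30616810567625], [0.0, 488.8107769256144, 235.4836150558705], [0.0, 0.0, 1.0]] [0.8536 0.2188 0.7034]
indexer 0.58 [421.3, 355.0] [0.5991 0.2118 0.04  ]
pawl_grip 0.66 [465.3, 385.1] [0.6105 0.2776 0.067 ]
handle 0.62 [414.3, 337.8] [0.5931 0.1924 0.064 ]
pawl 0.89 [463.8, 381.4] [0.6047 0.2744 0.06  ]
wheel 0.69 [415.6, 339.3] [0.5829 0.1939 0.037 ]
top [[463.69194704455396, 0.0, 309.15656082378166], [0.0, 463.69194704455396, 241.0426835780412], [0.0, 0.0, 1.0]] [0.5032 0.0249 0.8819]
indexer 0.65 [214.9, 228.1] [0.577  0.1992 0.04  ]
pawl_grip 0.85 [170.6, 215.9] [0.5946 0.2727 0.067 ]
handle 0.56 [220.2, 230.5] [0.5709 0.1847 0.064 ]
pawl 0.65 [170.9, 213.7] [0.5993 0.2745 0.06  ]
wheel 0.96 [218.6, 231.7] [0.5708 0.1929 0.037 ]
```

Run:
```python
import cv2
a=cv2.imread('pics/scene.png')[255:475,300:560];b=cv2.imread('pics/top.png')[155:305,130:300]
a=cv2.resize(a,(780,660))[:600];b=cv2.resize(b,(680,600),interpolation=cv2.INTER_CUBIC)
cv2.imwrite('pics/sc.png',a);cv2.imwrite('pics/tc.png',b)
```

```text
(no output)
```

View pics/sc.png

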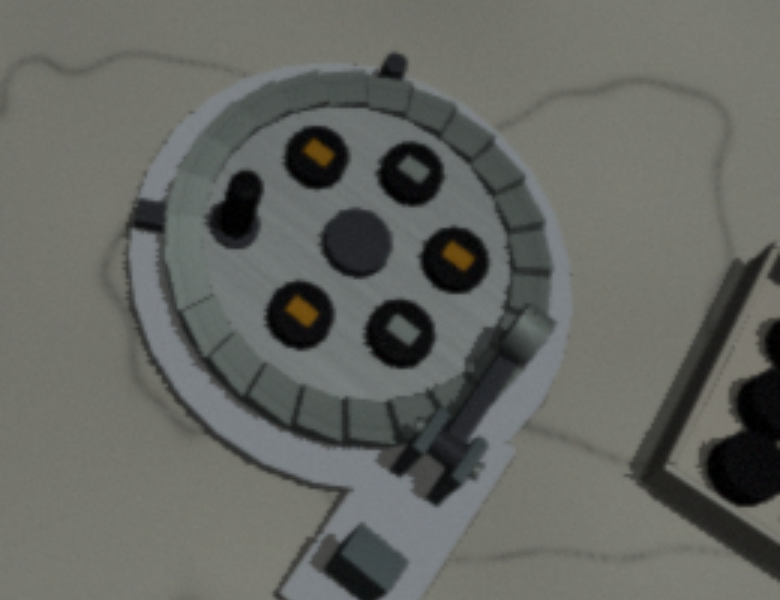

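View pics/tc.png

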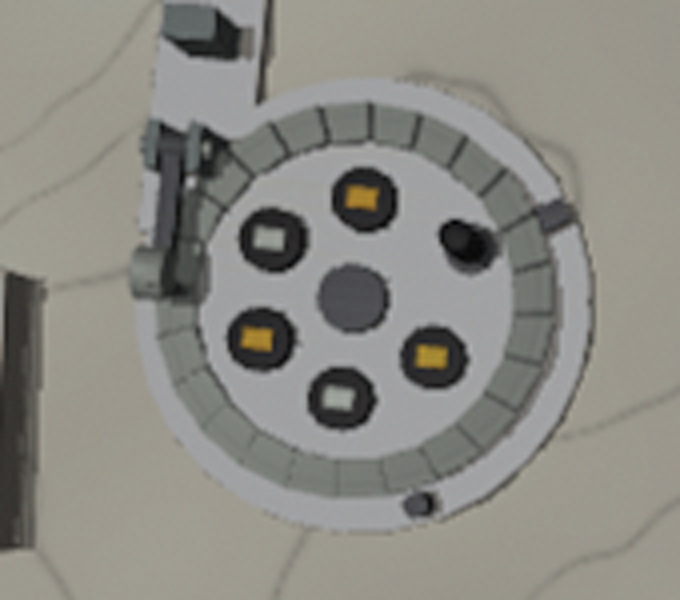

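Both views show the toothed wheel with its hub at scene crop (357,242) and top crop (353,298). The disc is at (527,335) / (147,273), the handle top at (246,183) / (460,238), and the stop pin at (397,62) / (420,503). The pawl is down and its hinge lies towards world +x. Next I fit the pose.

```bash
cat > fit.py <<'E'
from h import *
from scipy.optimize import least_squares
np.set_printoptions(precision=4,suppress=True)
D={c:cam(c) for c in ('scene','top')}
s=lambda x,y:(300+x/3,255+y/3); t=lambda x,y:(130+x/4,155+y/4)
obs={'hub':(s(357,240),t(353,298)),'disc':(s(527,335),t(147,273)),'han':(s(246,183),t(460,238)),'pin':(s(395,62),t(420,503))}
def pts(q):
    x,y,a,w,hz,pa=q; c,sn=np.cos(a),np.sin(a); ha=w-np.radians(150)
    L={'hub':(0,0,hz),'disc':(.001,.082,.067),'han':(.058*np.cos(ha),.058*np.sin(ha),.082),'pin':(.1*np.cos(pa),.1*np.sin(pa),.037)}
    return {k:(x+c*u-sn*v,y+sn*u+c*v,z) for k,(u,v,z) in L.items()}
def res(q):
    P=pts(q); return np.concatenate([proj(D[c],P[k])[0]-obs[k][i] for k in P for i,c in enumerate(('scene','top'))])
r=least_squares(res,[.575,.195,0,1.2,.045,-2.5],loss='soft_l1')
print(r.x); P=pts(r.x); print(P); print(res(r.x).reshape(-1,4))
for k in obs: print(k,tri([orv(D[c],obs[k][i]) for i,c in enumerate(('scene','top'))]))
for c in D: 
    for n in ('pawl_grip','pawl','handle'):
        for m in trace(n,c)[:1]:
            ys,xs=np.nonzero(m['mask']); print(c,n,m['score'],m['point'],xs.min(),xs.max(),ys.min(),ys.max())
Rt=R.from_rotvec(sense()['orientation']).as_matrix(); print(Rt)
E
python3 fit.py
```

```text
[ 0.5756  0.1951 -0.0554  1.5133  0.0381 -2.7469]
{'hub': (np.float64(0.5756151221944894), np.float64(0.1951137641300011), np.float64(0.03814805609659571)), 'disc': (np.float64(0.581156184305204), np.float64(0.2769324455584206), 0.067), 'han': (np.float64(0.5987699117436184), np.float64(0.14193617748924098), 0.082), 'pin': (np.float64(0.4813164832367761), np.float64(0.16183063490928562), 0.037)}
[[ 0.0687  0.4686 -0.9085 -0.4822]
 [-0.4806 -0.2139  1.1542  0.1707]
 [ 0.0751 -0.6321 -1.5968 -0.3819]
 [-0.7066 -0.4283 -1.0098  0.4413]]
hub [0.5747 0.1942 0.0367]
disc [0.5815 0.2779 0.0686]
han [0.5982 0.1408 0.0774]
pin [0.4815 0.1616 0.0359]
scene pawl_grip 0.76 [463.2, 384.6] 438 484 357 413
scene pawl 0.65 [463.1, 380.9] 439 483 357 413
scene handle 0.72 [415.9, 337.5] 345 483 279 403
top pawl_grip 0.78 [173.6, 215.6] 162 183 187 230
top pawl 0.67 [172.0, 213.5] 162 183 188 230
top handle 0.76 [220.1, 232.0] 170 271 182 279
[[-0.9591  0.2829 -0.    ]
 [ 0.2829  0.9591  0.    ]
 [ 0.      0.     -1.    ]]
```

Request:
carry_out(claw=[0.6,0.6,0.6,0.6,0.6], dp=[[0,0,0],[0,0,0],[-2.7,-2.1,0],[-2.7,-2.1,0],[-2.7,-2.1,0]], rot=[[0,0,-0.116],[0,0,-0.116],[0,0,0],[0,0,0],[0,0,0]], squeeze=15)

```text
time_s: 1.5
position: [0.2618, 0.5554, 0.2437]
orientation: [-0.085, -3.14, -0.0]
wrist_force: [1.0, 0.1, 0.4]
opening: 0.0576
grasp_force: 0.0
```

Request:
carry_out(claw=[0.6,0.6,0.6,0.6,0.6], dp=[[-2.7,-2.1,0],[-2.7,-2.1,0],[-2.7,-2.1,0],[-2.7,-2.1,0],[-2.7,-2.1,0]], rot=[[0,0,0],[0,0,0],[0,0,0],[0,0,0],[0,0,0]])

```text
time_s: 2.0
position: [0.3913, 0.4429, 0.2439]
orientation: [0.086, 3.14, 0.0]
wrist_force: [0.3, -0.0, 0.1]
opening: 0.0553
grasp_force: 0.0
```

Request:
carry_out(claw=[0.6,0.6,0.6,0.6,0.6], dp=[[-2.7,-2.1,0],[-2.7,-2.1,0],[-2.7,-2.1,0],[-2.7,-2.1,0],[-2.7,-2.1,0]], rot=[[0,0,0],[0,0,0],[0,0,0],[0,0,0],[0,0,0]])

```text
time_s: 2.5
position: [0.5204, 0.3307, 0.2439]
orientation: [0.086, 3.14, 0.0]
wrist_force: [0.1, 0.4, -0.3]
opening: 0.0551
grasp_force: 0.0
```

```bash
cat > st.py <<'E'
from h import *
import sys
np.set_printoptions(precision=4,suppress=True)
O=np.array([.5756,.1951]);a=-.0554
def loc(p): 
    d=np.array(p[:2])-O; c,s=np.cos(a),np.sin(a); return np.array([c*d[0]+s*d[1],-s*d[0]+c*d[1],p[2]])
def st():
    s=sense(); Rt=R.from_rotvec(s['orientation']).as_matrix()
    print(s['time_s'],s['position'],'loc mm',loc(s['position'])*1e3,'q',s['joint_positions'],'F',s['wrist_force'],s['opening'],s['grasp_force'])
    print('tool axes in indexer\n',R.from_euler('z',-a).as_matrix()@Rt); return s
if __name__=='__main__': st()
E
python3 st.py
```

```text
2.5 [0.5204 0.3307 0.2439] loc mm [-62.6441 132.3025 243.9022] q [-0.3389  0.4306 -0.3589  1.6414  0.1654  1.0992  0.773 ] F [ 0.1067  0.3642 -0.2607] 0.055112054301489716 0.0
tool axes in indexer
 [[-1.     -0.0007  0.0003]
 [-0.0007  1.      0.0002]
 [-0.0003  0.0002 -1.    ]]
```

Request:
carry_out(claw=[0.6,0.6,0.6,0.6,0.6], dp=[[-2,-1.5,2],[-2,-1.5,2],[0,0,3],[0,0,3],[0,0,0]], rot=[[0,0,0],[0,0,0],[0,0,0],[0,0,0],[0,0,0]])

```text
time_s: 3.0
position: [0.5549, 0.2974, 0.1393]
orientation: [-0.086, -3.133, 0.007]
wrist_force: [-0.9, -0.5, -0.7]
opening: 0.0554
grasp_force: 0.0
```

Run:
```python
from st import *
s=st(); d=cam('wrist'); save(d,'w1.png'); Rt=R.from_rotvec(s['orientation']).as_matrix(); H=d['hand_eye']
# predicted pixels
def w2p(P):
    T=np.eye(4);T[:3,:3]=Rt;T[:3,3]=s['position']; M=np.linalg.inv(T@H); c=M[:3,:3]@P+M[:3,3]; p=d['K']@c; return p[:2]/p[2]
c,sn=np.cos(a),np.sin(a)
for n,l in dict(hub=(0,0,.038),disc=(.001,.082,.067),discT=(.001,.082,.079),han=(.058*np.cos(1.5133-2.618),.058*np.sin(1.5133-2.618),.082),hinge=(.06,.082,.055)).items():
    P=np.array([O[0]+c*l[0]-sn*l[1],O[1]+sn*l[0]+c*l[1],l[2]]); print(n,w2p(P))
for r in recognise('pawl_grip','wrist')[:2]: print(r)
```

```text
3.0 [0.5549 0.2974 0.1393] loc mm [-26.3152 100.9785 139.2509] q [-0.3007  0.5692 -0.3186  1.685   0.2113  0.93    0.815 ] F [-0.9217 -0.5065 -0.6584] 0.05540653027922938 0.0
tool axes in indexer
 [[-1.     -0.0003 -0.0072]
 [-0.0002  1.     -0.0044]
 [ 0.0072 -0.0044 -1.    ]]
hub [185.7821 282.0805]
disc [292.698  299.1222]
discT [291.1002 306.7479]
han [ 82.4071 344.5645]
hinge [295.6275 367.1588]
{'point': [294.4, 298.9], 'score': 0.89}
```

View pics/w1.png

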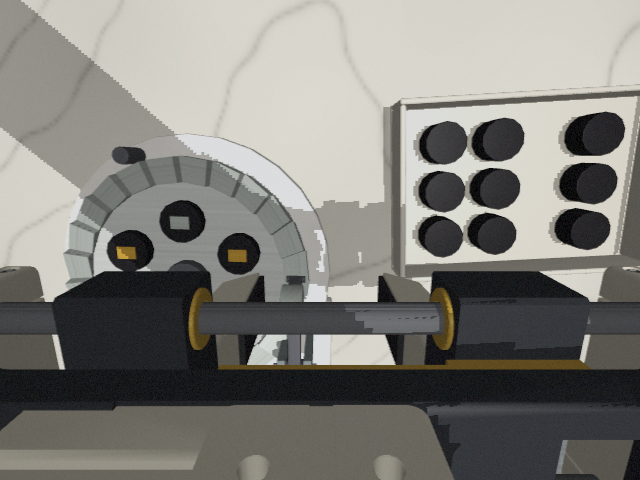

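The disc shows at about (294,285), just where the fit predicts it, so I move over it.

Request:
carry_out(claw=[0.5,0.5,0.5,0.5,0.5], dp=[[-1.0,-0.8,0],[-1.0,-0.8,0],[0,0,0],[0,0,0],[0,0,0]], rot=[[0,0,0],[0,0,0],[0,0,0],[0,0,0],[0,0,0]])

```text
time_s: 3.6
position: [0.5767, 0.2827, 0.1441]
orientation: [0.086, 3.14, 0.001]
wrist_force: [-0.3, 0.7, 0.6]
opening: 0.046
grasp_force: 0.0
```

```bash
python3 st.py
```

```text
3.6 [0.5767 0.2827 0.1441] loc mm [ -3.7813  87.5413 144.1084] q [-0.2691  0.5779 -0.315   1.6562  0.2105  0.9405  0.8553] F [-0.3058  0.691   0.6346] 0.04601786671589714 0.0
tool axes in indexer
 [[-1.     -0.0007  0.0001]
 [-0.0007  1.      0.0005]
 [-0.0001  0.0005 -1.    ]]
```

Request:
carry_out(claw=[0.5,0.5,0.5,0.5,0.5], dp=[[-0.5,-0.55,1.5],[0,0,2.1],[0,0,2],[0,0,2],[0,0,0]], rot=[[0,0,0],[0,0,0],[0,0,0],[0,0,0],[0,0,0]])

```text
time_s: 4.1
position: [0.5787, 0.275, 0.0635]
orientation: [-0.085, -3.134, 0.005]
wrist_force: [-0.2, -1.1, -1.0]
opening: 0.0457
grasp_force: 0.0
```

Request:
carry_out(claw=[0.1,0.1,0.1,0.1,0.1], dp=[[0,0,0],[0,0,0],[0,0,0],[0,0,0],[0,0,0]], rot=[[0,0,0],[0,0,0],[0,0,0],[0,0,0],[0,0,0]])

```text
time_s: 4.6
position: [0.5819, 0.2767, 0.0685]
orientation: [0.086, 3.139, 0.001]
wrist_force: [-0.6, -0.6, 2.9]
opening: 0.0139
grasp_force: 15.0
```

```bash
python3 st.py
```

```text
4.6 [0.5819 0.2767 0.0685] loc mm [ 1.7933 81.8733 68.5113] q [-0.2784  0.6774 -0.2874  1.686   0.2475  0.8128  0.8393] F [-0.6259 -0.5573  2.9117] 0.01389009013282545 14.985112398862839
tool axes in indexer
 [[-1.     -0.0004  0.0011]
 [-0.0004  1.      0.0004]
 [-0.0011  0.0004 -1.    ]]
```

The fingers hold the disc: the opening is 13.9 mm, as expected for a 14 mm disc. I swing it along the arc.

Request:
carry_out(claw=[0.1,0.1,0.1,0.1,0.1], dp=[[-0.25,0,-0.87],[-0.36,0,-0.82],[-0.5,0,-0.75],[-0.6,0,-0.67],[0,0,0]], rot=[[0,0,0],[0,0,0],[0,0,0],[0,0,0],[0,0,0]])

```text
time_s: 5.1
position: [0.5993, 0.2756, 0.1002]
orientation: [0.087, 3.14, 0.0]
wrist_force: [-1.6, 0.2, 2.1]
opening: 0.0138
grasp_force: 15.0
```

```bash
python3 st.py
```

```text
5.1 [0.5993 0.2756 0.1002] loc mm [ 19.2181  81.7073 100.1699] q [-0.2621  0.6582 -0.2964  1.6318  0.233   0.886   0.8672] F [-1.6158  0.2012  2.0609] 0.013755496991174874 14.998433589935303
tool axes in indexer
 [[-1.      0.0001  0.0005]
 [ 0.0001  1.      0.0001]
 [-0.0005  0.0001 -1.    ]]
```

Request:
carry_out(claw=[0.1,0.1,0.1,0.1,0.1], dp=[[-0.69,0,-0.58],[-0.77,0,-0.47],[-0.83,0,-0.34],[-0.87,0,-0.22],[-0.9,0,-0.08]], rot=[[0,0,0],[0,0,0],[0,0,0],[0,0,0],[0,0,0]])

```text
time_s: 5.6
position: [0.6402, 0.273, 0.1162]
orientation: [0.087, 3.14, -0.001]
wrist_force: [-3.2, -2.0, 0.1]
opening: 0.0141
grasp_force: 15.0
```

Request:
carry_out(claw=[0.1,0.1,0.1,0.1,0.1], dp=[[-0.89,0,0.05],[-0.88,0,0.18],[-0.85,0,0.31],[-0.66,0,0.36],[-0.6,0,0.41]], rot=[[0,0,0],[0,0,0],[0,0,0],[0,0,0],[0,0,0]])

```text
time_s: 6.1
position: [0.6799, 0.2705, 0.1029]
orientation: [0.087, 3.138, -0.0]
wrist_force: [0.2, -3.8, 3.3]
opening: 0.0141
grasp_force: 15.0
```

```bash
python3 st.py
python3 - <<'E'
from h import *
d=cam('scene'); save(d,'s2.png'); cv2.imwrite('pics/s2c.png',cv2.resize(d['image'][255:475,300:560,::-1],(700,592)))
E
```

```text
6.1 [0.6799 0.2705 0.1029] loc mm [ 99.9251  81.081  102.9439] q [-0.2366  0.7654 -0.2838  1.4218  0.2366  0.9857  0.9393] F [ 0.239  -3.7972  3.2754] 0.014083436695406622 15.001165866851807
tool axes in indexer
 [[-1.      0.0003  0.0025]
 [ 0.0003  1.     -0.0002]
 [-0.0025 -0.0002 -1.    ]]
```

View pics/s2c.png

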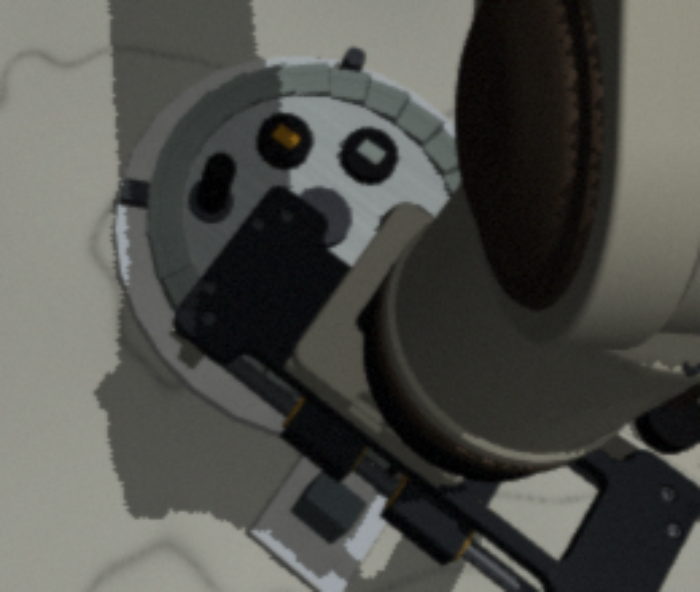

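The hand hides the pawl here, but the handle is unmoved at (215,180) in the crop and the grip reads 14 mm. I carry the pawl a little further, then release and rise.

Request:
carry_out(claw=[0.1,0.1,0.5,0.5,0.5], dp=[[-0.45,0,0.4],[0,0,0],[0,0,0],[0,0,0],[0,0,0]], rot=[[0,0,0],[0,0,0],[0,0,0],[0,0,0],[0,0,0]])

```text
time_s: 6.65
position: [0.6811, 0.2728, 0.0981]
orientation: [-0.083, -3.139, -0.002]
wrist_force: [-0.8, 0.8, 0.2]
opening: 0.0328
grasp_force: 0.0
```

Request:
carry_out(claw=[0.5,0.5,0.5,0.5,0.5], dp=[[0,0,-2],[0,0,-3],[3,-2,-3],[4,-3,0],[4,-3,0]], rot=[[0,0,0],[0,0,0],[0,0,0],[0,0,0],[0,0,0]])

```text
time_s: 7.15
position: [0.5669, 0.1981, 0.1795]
orientation: [0.083, 3.138, 0.003]
wrist_force: [-0.0, -1.2, 0.9]
opening: 0.046
grasp_force: 0.0
```

```bash
python3 st.py
python3 - <<'E'
from h import *
d=cam('scene'); cv2.imwrite('pics/s3c.png',cv2.resize(d['image'][255:475,300:560,::-1],(700,592)))
E
```

```text
7.15 [0.5669 0.1981 0.1795] loc mm [ -8.8099   2.5616 179.5487] q [-0.1287  0.4676 -0.3282  1.7432  0.1778  0.9575  0.9914] F [-0.0195 -1.1887  0.8551] 0.04604364431739156 0.0
tool axes in indexer
 [[-1.     -0.0025  0.002 ]
 [-0.0025  1.      0.0018]
 [-0.002   0.0018 -1.    ]]
```

View pics/s3c.png

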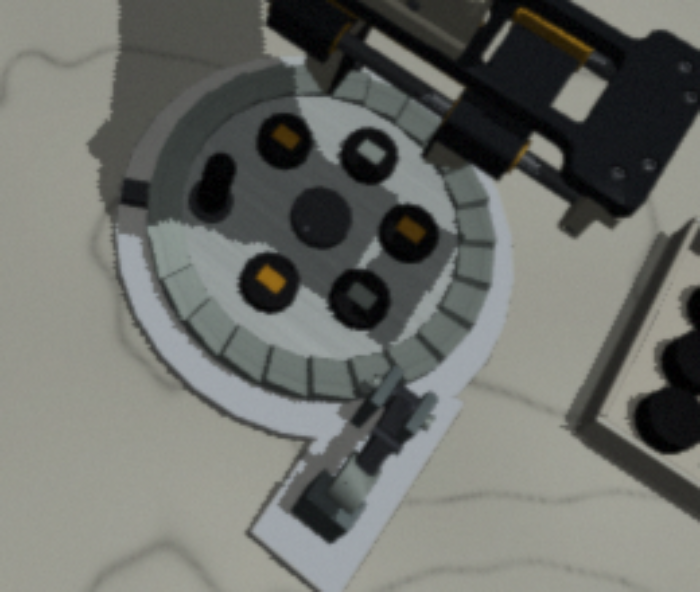

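The pawl lies on its rest (disc at (350,485) in the crop) and the handle is unmoved. I move over to the handle.

Request:
carry_out(claw=[0.5,0.5,0.5,0.5,0.5], dp=[[-1.5,-1.2,0],[-1.5,-1.2,1],[0,-1,2],[0,0,0],[0,0,0]], rot=[[0,0,0],[0,0,0],[0,0,0],[0,0,0],[0,0,0]], squeeze=20)

```text
time_s: 7.7
position: [0.5968, 0.1618, 0.1477]
orientation: [-0.087, -3.139, -0.001]
wrist_force: [0.6, 0.9, 0.2]
opening: 0.0459
grasp_force: 0.0
```

```bash
python3 st.py
python3 - <<'E'
from h import *
d=cam('scene'); cv2.imwrite('pics/s4c.png',cv2.resize(d['image'][255:475,300:560,::-1],(700,592)))
E
```

```text
7.7 [0.5968 0.1618 0.1477] loc mm [ 23.0457 -32.0295 147.7156] q [-0.0794  0.5351 -0.3055  1.7166  0.1928  0.9207  1.0532] F [0.6038 0.8784 0.175 ] 0.0458686303049357 0.0
tool axes in indexer
 [[-1.      0.0001 -0.0013]
 [ 0.0001  1.      0.0004]
 [ 0.0013  0.0004 -1.    ]]
```

Request:
carry_out(claw=[0.5,0.5,0.5,0.5,0.5], dp=[[-0.3,-2.0,0],[0,0,2],[0,0,2],[0,0,2],[0,0,1.9]], rot=[[0,0,0],[0,0,0],[0,0,0],[0,0,0],[0,0,0]])

```text
time_s: 8.25
position: [0.5991, 0.1432, 0.0699]
orientation: [0.084, 3.139, 0.002]
wrist_force: [-0.1, 0.7, -0.6]
opening: 0.0459
grasp_force: 0.0
```

Request:
carry_out(claw=[0.1,0.1,0.1,0.1,0.1], dp=[[0,0,0],[0,0,0],[0,0,0],[0,0,0],[0,0,0]], rot=[[0,0,0],[0,0,0],[0,0,0],[0,0,0],[0,0,0]])

```text
time_s: 8.75
position: [0.599, 0.1425, 0.071]
orientation: [0.085, 3.138, 0.002]
wrist_force: [-0.7, 0.7, 3.3]
opening: 0.0152
grasp_force: 20.0
```

```bash
python3 st.py
```

```text
8.75 [0.599  0.1425 0.071 ] loc mm [ 26.283  -51.1933  70.9897] q [-0.0705  0.6312 -0.2762  1.7637  0.2311  0.7758  1.055 ] F [-0.7362  0.733   3.2648] 0.015233103237903825 20.000905394554138
tool axes in indexer
 [[-1.     -0.001   0.0022]
 [-0.001   1.      0.0014]
 [-0.0022  0.0014 -1.    ]]
```

Request:
carry_out(claw=[0.1,0.1,0.1,0.1,0.1], dp=[[0.8,-0.33,0],[0.84,-0.22,0],[0.87,-0.08,0],[0.87,0.05,0],[0,0,0]], rot=[[0,0,0],[0,0,0],[0,0,0],[0,0,0],[0,0,0]])

```text
time_s: 9.25
position: [0.5653, 0.1375, 0.0709]
orientation: [0.087, 3.137, 0.001]
wrist_force: [1.3, -0.2, 4.6]
opening: 0.0155
grasp_force: 20.0
```

```bash
python3 st.py
```

```text
9.25 [0.5653 0.1375 0.0709] loc mm [ -7.0739 -58.1024  70.9243] q [-0.0687  0.5844 -0.2793  1.8523  0.2303  0.7328  1.0397] F [ 1.3314 -0.2031  4.5861] 0.015487818240214564 20.000839233398438
tool axes in indexer
 [[-1.      0.0001  0.0035]
 [ 0.0001  1.      0.0006]
 [-0.0035  0.0006 -1.    ]]
```

Right on the arc, so I continue.

Request:
carry_out(claw=[0.1,0.1,0.1,0.1,0.1], dp=[[0.85,0.2,0],[0.81,0.31,0],[0.76,0.42,0],[0.69,0.53,0],[0,0,0]], rot=[[0,0,0],[0,0,0],[0,0,0],[0,0,0],[0,0,0]])

```text
time_s: 9.75
position: [0.5326, 0.1486, 0.0706]
orientation: [-0.092, -3.137, 0.011]
wrist_force: [-5.7, -11.2, 16.2]
opening: 0.0153
grasp_force: 20.0
```

Request:
carry_out(claw=[0.1,0.1,0.1,0.1,0.1], dp=[[0.35,0.35,0],[0.3,0.33,0],[0.25,0.35,0],[0.15,0.25,0],[0,0,0]], rot=[[0,0,0],[0,0,0],[0,0,0],[0,0,0],[0,0,0]])

```text
time_s: 10.25
position: [0.5198, 0.1597, 0.0699]
orientation: [-0.093, -3.131, 0.018]
wrist_force: [-13.7, -14.8, 23.3]
opening: 0.0147
grasp_force: 20.3
```

```bash
python3 st.py
```

```text
10.25 [0.5198 0.1597 0.0699] loc mm [-53.7255 -38.4328  69.8987] q [-0.1273  0.5423 -0.2813  1.9338  0.2322  0.7096  0.9619] F [-13.7248 -14.7653  23.3141] 0.014673565505222112 20.25740012526512
tool axes in indexer
 [[-1.      0.004  -0.0091]
 [ 0.0041  0.9999 -0.0116]
 [ 0.0091 -0.0116 -0.9999]]
```

The force has risen and the measured radius is off (66 instead of 58 mm), so I look before pushing on.

Run:
```python
from h import *
a=cam('scene')['image'][235:455,290:550,::-1];b=cam('top')['image'][155:305,130:300,::-1]
o=np.hstack([cv2.resize(a,(440,372)),cv2.resize(b,(360,318))[:372] if 0 else cv2.copyMakeBorder(cv2.resize(b,(360,318)),0,54,0,0,0)])
cv2.imwrite('pics/s5.png',o)
```

```text
(no output)
```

View pics/s5.png

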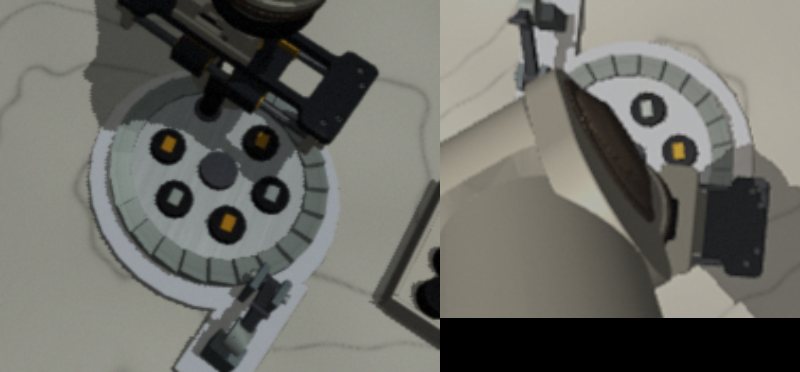

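Run:
```python
from st import *
d=cam('scene'); c,s=np.cos(a),np.sin(a)
for w in (0,.2,.4,.6,.8):
    t=w-2.618; l=.058*np.array([np.cos(t),np.sin(t)])
    q=proj(d,[[O[0]+c*l[0]-s*l[1],O[1]+s*l[0]+c*l[1],z] for z in (.037,.082)])
    print(w,(q-[290,235])*1.692, l*1e3)
cv2.imwrite('pics/s6.png',cv2.resize(d['image'][255:355,340:470,::-1],(780,600),interpolation=cv2.INTER_CUBIC))
```

```text
0 [[221.7571 107.5741]
 [231.6428  85.3574]] [-50.2297 -28.9997]
0.2 [[208.4777 106.8213]
 [217.614   84.5727]] [-43.4671 -38.4007]
0.4 [[195.5574 108.5018]
 [203.98    86.319 ]] [-34.9716 -46.2708]
0.6 [[183.4509 112.5654]
 [191.2168  90.545 ]] [-25.0819 -52.2963]
0.8 [[172.5936 118.8883]
 [179.7809  97.1244]] [-14.1922 -56.2368]
```

View pics/s6.png

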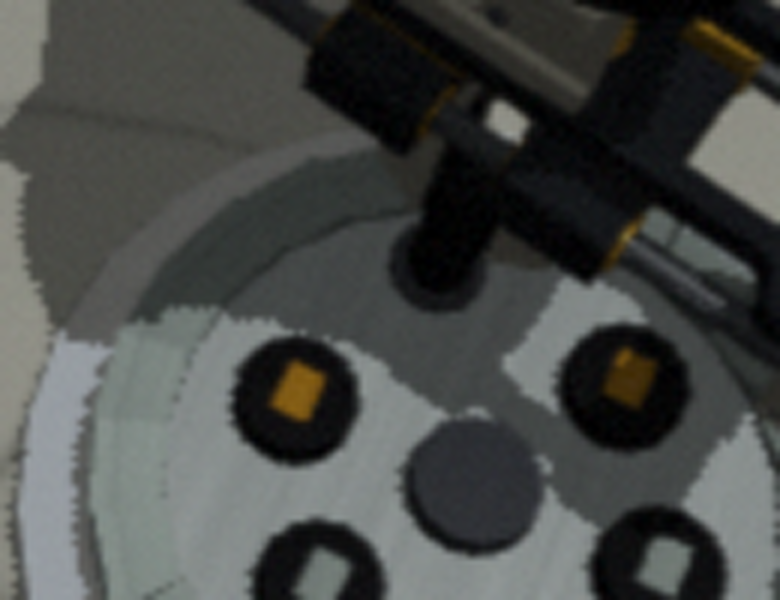

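Run:
```python
from st import *
D={c:cam(c) for c in('scene','top')}
def pol(p): l=loc(p); return np.hypot(*l[:2]),np.arctan2(l[1],l[0]),l[2]
L={'scene':(300+149/3,255+213/3),'top':(130+555/4,155+215/4)}
H={'scene':(300+235/3,255+238/3),'top':(130+472/4,155+250/4)}
P={'scene':(300+395/3,255+62/3),'top':(130+420/4,155+503/4)}
print('lug tri',pol(tri([orv(D[c],L[c]) for c in D])))
for c in D: print(c,'lug',pol(ray(D[c],L[c],.03)),'hbase',pol(ray(D[c],H[c],.037)),'pin',pol(ray(D[c],P[c],.037)))
for r in [(413,300)]: print('handle base now',pol(ray(D['scene'],r,.039)))
# wheel rotation from mounts: initial vs now orange/white mounts, scene
for px in [(300+317/3,255+155/3),(300+410/3,255+173/3),(300+456/3,255+258/3),(300+400/3,255+333/3),(300+300/3,255+314/3)]: print('i',pol(ray(D['scene'],px,.042)))
for px in [(340+295/6,255+398/6),(340+625/6,255+387/6),(340+657/6,255+570/6),(340+320/6,255+580/6)]: print('n',pol(ray(D['scene'],px,.042)))
```

```text
lug tri (np.float64(0.09962403133471218), np.float64(-1.0904057473545878), np.float64(0.02219364130376651))
scene lug (np.float64(0.0988790035232808), np.float64(-1.0604655110462404), np.float64(0.030000000000000027)) hbase (np.float64(0.05756139632834297), np.float64(-0.9217518891593018), np.float64(0.03700000000000003)) pin (np.float64(0.0995753718924301), np.float64(-2.7585679238038185), np.float64(0.03700000000000003))
top lug (np.float64(0.10057969899183167), np.float64(-1.1022320153626244), np.float64(0.030000000000000027)) hbase (np.float64(0.059601934615495955), np.float64(-1.1282445718019172), np.float64(0.03700000000000003)) pin (np.float64(0.09981189270007221), np.float64(-2.7270873429269806), np.float64(0.03700000000000003))
handle base now (np.float64(0.0541790615190991), np.float64(-2.3959627842370677), np.float64(0.039000000000000035))
i (np.float64(0.04505196748514274), np.float64(-2.101373615887127), np.float64(0.04200000000000004))
i (np.float64(0.04343555904103887), np.float64(3.1160212177243327), np.float64(0.04200000000000004))
i (np.float64(0.04548466274947894), np.float64(2.046092517763868), np.float64(0.04200000000000004))
i (np.float64(0.04686697535807217), np.float64(0.9877621274493664), np.float64(0.04200000000000004))
i (np.float64(0.04732360396032455), np.float64(-0.02227420193434956), np.float64(0.04200000000000004))
n (np.float64(0.04584370263485137), np.float64(-1.3289820806436703), np.float64(0.04200000000000004))
n (np.float64(0.043953214697622124), np.float64(2.791982743184115), np.float64(0.04200000000000004))
n (np.float64(0.04511877051903676), np.float64(1.7365825364116045), np.float64(0.04200000000000004))
n (np.float64(0.04619179269776845), np.float64(-0.3204904429221549), np.float64(0.04200000000000004))
```

The handle stands at about w=0.17 while the pads have slid about 10 mm outward from it. I ease off, release and regrasp centred.

Request:
carry_out(claw=[0.1,0.1,0.3,0.3,0.3], dp=[[0,-0.4,0],[0,-0.4,0],[0,0,0],[0,0,0],[0,0,0]], rot=[[0,0,0],[0,0,0],[0,0,0],[0,0,0],[0,0,0]])

```text
time_s: 11.0
position: [0.5236, 0.1595, 0.0695]
orientation: [-0.086, -3.14, -0.0]
wrist_force: [-0.7, 0.2, 0.6]
opening: 0.0273
grasp_force: 0.0
```

```bash
python3 st.py
```

```text
11.0 [0.5236 0.1595 0.0695] loc mm [-49.98   -38.4002  69.5476] q [-0.116   0.5423 -0.2862  1.9359  0.2293  0.6945  0.9759] F [-0.6557  0.2024  0.6344] 0.027257133976705313 0.0
tool axes in indexer
 [[-1.     -0.0009 -0.0001]
 [-0.0009  1.      0.0002]
 [ 0.0001  0.0002 -1.    ]]
```

Request:
carry_out(claw=[0.23,0.23,0.23,0.23,0.23], dp=[[-0.2,0,-0.1],[0,0.3,0],[0,0.3,0],[0.1,0.3,0],[0,0,0]], rot=[[0,0,0],[0,0,0],[0,0,0],[0,0,0],[0,0,0]])

```text
time_s: 11.5
position: [0.5226, 0.1654, 0.0696]
orientation: [-0.088, -3.135, 0.007]
wrist_force: [-5.1, -6.6, 3.6]
opening: 0.0213
grasp_force: 3.4
```

```bash
python3 st.py
```

```text
11.5 [0.5226 0.1654 0.0696] loc mm [-51.2489 -32.5835  69.618 ] q [-0.1302  0.5463 -0.2846  1.9281  0.2304  0.7054  0.9616] F [-5.1261 -6.5679  3.5655] 0.021254008370761333 3.3616020530462265
tool axes in indexer
 [[-1.      0.0008 -0.0053]
 [ 0.0008  1.     -0.0049]
 [ 0.0053 -0.0049 -1.    ]]
```

Request:
carry_out(claw=[0.23,0.23,0.23,0.23,0.23], dp=[[0,0.3,0],[0,0.3,0],[0,0.2,0],[0,0,0],[0,0,0]], rot=[[0,0,0],[0,0,0],[0,0,0],[0,0,0],[0,0,0]])

```text
time_s: 12.0
position: [0.5222, 0.1722, 0.0689]
orientation: [-0.089, -3.133, 0.01]
wrist_force: [-5.1, -8.0, 0.3]
opening: 0.0213
grasp_force: 4.1
```

```bash
python3 st.py
```

```text
12.0 [0.5222 0.1722 0.0689] loc mm [-52.0762 -25.8542  68.9036] q [-0.1435  0.5508 -0.284   1.9221  0.2314  0.7096  0.9486] F [-5.1148 -8.0283  0.2626] 0.021301635819782495 4.094713479280472
tool axes in indexer
 [[-1.      0.0013 -0.0073]
 [ 0.0013  1.     -0.0066]
 [ 0.0073 -0.0066 -1.    ]]
```

Request:
carry_out(claw=[0.23,0.23,0.23,0.23], dp=[[0,0.3,0],[0,0.2,0],[0,0,0],[0,0,0]], rot=[[0,0,0],[0,0,0],[0,0,0],[0,0,0]])

```text
time_s: 12.4
position: [0.5222, 0.1724, 0.0688]
orientation: [-0.094, -3.131, 0.019]
wrist_force: [-6.5, -17.8, 5.9]
opening: 0.0211
grasp_force: 8.8
```

```bash
python3 st.py
```

```text
12.4 [0.5222 0.1724 0.0688] loc mm [-52.0684 -25.6709  68.7684] q [-0.1501  0.5525 -0.28    1.9187  0.2345  0.7155  0.9403] F [ -6.4767 -17.8331   5.9196] 0.021118964246140303 8.826633095741272
tool axes in indexer
 [[-0.9999  0.0044 -0.0091]
 [ 0.0045  0.9999 -0.0126]
 [ 0.0091 -0.0127 -0.9999]]
```

That is a hard stop: no movement while the force rises to 18 N, with the handle at y of about -29. I relax, open and rise.

Request:
carry_out(claw=[0.23,0.23,0.35,0.4,0.4], dp=[[0,-0.4,0],[0,-0.5,0],[0,0,0],[0,0,0],[0,0,0]], rot=[[0,0,0],[0,0,0],[0,0,0],[0,0,0],[0,0,0]])

```text
time_s: 12.9
position: [0.5256, 0.1733, 0.0709]
orientation: [0.084, 3.14, 0.002]
wrist_force: [-0.0, -0.1, 0.1]
opening: 0.0358
grasp_force: 0.0
```

Request:
carry_out(claw=[0.4,0.4,0.4,0.4,0.4], dp=[[0,0,-1],[0,0,-2],[0,0,-3],[0,0,-4],[0,0,-4]], rot=[[0,0,0],[0,0,0],[0,0,0],[0,0,0],[0,0,0]])

```text
time_s: 13.4
position: [0.5249, 0.1726, 0.2126]
orientation: [-0.085, -3.14, -0.001]
wrist_force: [1.1, 0.6, 0.3]
opening: 0.0365
grasp_force: 0.0
```

Request:
carry_out(claw=[0.4,0.4,0.4,0.4,0.4], dp=[[0,-4,-2],[0,-4,-2],[0,-4,0],[0,-4,0],[0,0,0]], rot=[[0,0,0],[0,0,0],[0,0,0],[0,0,0],[0,0,0]])

```text
time_s: 13.9
position: [0.5164, 0.0057, 0.2517]
orientation: [0.1, 3.139, -0.005]
wrist_force: [0.3, 0.7, -0.1]
opening: 0.0369
grasp_force: 0.0
```

```bash
python3 st.py
python3 - <<'E'
from h import *
d=cam('scene'); cv2.imwrite('pics/s7.png',cv2.resize(d['image'][255:475,300:560,::-1],(700,592)))
E
```

```text
13.9 [0.5164 0.0057 0.2517] loc mm [ -48.6635 -192.4007  251.6517] q [ 0.1675  0.2337 -0.269   1.8797  0.0755  1.0368  1.3744] F [ 0.2749  0.6965 -0.1266] 0.03688454721845291 0.0
tool axes in indexer
 [[-1.      0.008   0.0012]
 [ 0.008   1.     -0.0032]
 [-0.0012 -0.0032 -1.    ]]
```

View pics/s7.png

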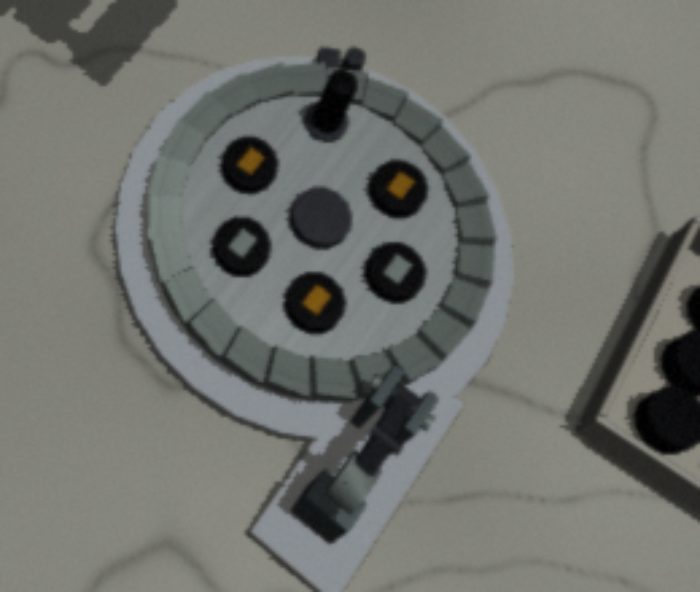

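The lug at (330,57) touches the stop pin at (353,57), the pawl lies on its rest, and the arm is clear.

```bash
python3 -c "
from bench import sign_off
print(sign_off())"
```

```text
the job is handed in; nothing more can be done
None
```

The job is handed in: the pawl was thrown back onto its rest before the wheel moved, and the wheel was then turned back until its lug met the stop pin, with the arm clear at about 14 s (sign-off returned no verdict).

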